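# Latch the sprung jig slide half open and push the deckhouse in

### The arm

A 6-joint arm with a two-finger parallel gripper is mounted at the origin on the work surface. World frame = base frame: x ahead of the robot, y to its left, z up, the work surface at z = 0. Lengths are in m, angles in rad, forces in N, time in s.
With the tool pointing down it reaches from about 0.275 to 0.875 m from the base axis. Payload 12.5 kg.
Tool frame: the origin (TCP) lies between the finger pads; the fingertips stand 17 mm ahead of it and the grasp point (between the pads) lies 2 mm behind it (tcp_to_tips is the distance from the TCP to the fingertips, in m); z points along the fingers, y is the line along which they close (so a half turn about z gives the same grasp; the last joint's range is limited). The gripper opens to 85 mm and grips with 20 to 120 N. Pads are 22 mm wide; open, the fingers measure 114 mm over their backs; the gripper's body (76 mm by 85 mm) begins 54 mm behind the grasp point. The pads swing forward as they close: fully open they stand 13 mm farther back than shut.
Start: joints at [-1.278, 0.351, 1.652, -0, 1.139, -0.085], TCP at [0.203, -0.511, 0.248] pointing down, gripper open.
Joint ranges: [-2.75, 2.75], [-0.79, 2.1], [0.01, 2.65], [-1.57, 4.71], [0.07, 3.14], [-2.87, 2.87]. Speed limits (rad/s): [2.22, 2.22, 2.79, 3.14, 3.14, 3.14].

### API

Orientations are given as a unit quaternion [x, y, z, w].
In Python, from workcell import * gives the robot as it stands.
- The arm moves only by the tool servo_tool, never from a script. Its argument "deltas" is a list of rows, each an object of numbers: "dx", "dy", "dz": the shift along the tool's x, y, z in cm; "twist": the turn about the tool's z in degrees. In form: [{"dx": .., "dy": .., "dz": .., "twist": ..}, ...]. A call has 1 to 20 rows; each row shifts and turns the commanded pose from where the row before left it, along the tool's axes as they then stand; what a row does not reach is not made up. A row lasts 1/10 s, in which the tool goes at most 50 mm and 8.59 degrees, less where a joint would pass 70% of its speed; a pose out of reach is approached as far as the arm can. A call with a gripper value outside its range is refused whole. "claw" is the opening in per cent of the stroke, from 0 (shut) to 100 (fully open), set as the call begins (left out, the last holds). The fingers move at their own pace and stop on an object; the grip force is fixed at half the most. Time passes only in rows, so rows that do not move let the fingers close. It gives the time, the measured TCP pose, the force, the opening and the grip force at its end, in the units of the state.
- get_state(): the state, without advancing time (a new reading comes with each control period).
- grab_frame(name): name is "scene" or "top"; returns (picture, depth): 400x640x3 uint8, red, green, blue; 400x640 float32, m along the optical axis (not along the pixel's ray), 0 where there is no reading.
- calibration(name): a dict with "camera_matrix" (3x3 intrinsics, pixels), "dist" ([k1, k2, p1, p2, k3] as OpenCV has them; the pictures are not rectified), "rvec" (rotation vector, rad) and "tvec" (3), from world to camera coordinates, as OpenCV has them. Camera axes: x right, y down, z forward; pixel columns grow to the right and rows downward; lengths in m; the calibration is good to about 2 mm. A picture is of the moment at which its call begins. calibration takes no time and is no camera call.
- sign_off(): hands the job in; it is judged then, once.
The state is a dict: "time": time; "joint_pos": joint angles; "qd": joint speeds; "joint_torque": joint torques, N m; "ee_pos": TCP position; "tool_rot": TCP orientation; "force": force on the tool from outside, world axes, zero at the start; "torque": the same for the moment, N m; "gripper_width": finger opening in m; "grasp_force": force on a finger pad.
Only numpy, scipy, OpenCV 4.12 (cv2) and the standard library are available. Lean on these libraries where they do the work, as an engineer would, in place of code of your own. Each camera call takes 0.05 s, during which the arm holds its last target. There are 200 camera calls.

### The job

With a fingertip, push the jig's orange tab back against its spring until the slide is past the stop pin, then let go so that the slide springs back and the pin catches it half open. Then push the grey model deckhouse along its channel into the open jaw until it meets the end stop. Do not grasp or lift anything, do not touch the red stop knob, and leave the things lying around where they are.

Things in the scene. Friction and masses are not known exactly. Their poses are not given: they have to be found in the camera images.
- jig: plywood loading jig screwed to the table. Origin on the table surface, z up, x the slide's opening direction, y along the channel to its end stop. Coordinates called 'jig' are mm in this frame. Plate x -75 to 145, y -120 to 85, top z 15. An aluminium bridge (x 55 to 85, y -25 to 63, top z 54) over the slide carries the stop pin.
- channel_end (a point): middle of the channel at the face of its dark wooden end stop (jig x -27, y 52, z 15; stop's top z 35). The channel runs from here along -y. Its one side is a fence (jig x -60 to -45, y -115 to 80, top z 29); the other a rail (jig x -9 to 3, y -115 to -20, top z 27), then the slide's jaw.
- slide_travel (a joint): sprung aluminium slide, m: 0 closed (rest), 0.045 fully back (jig +x). Spring 3 N at 0, 9 N at 0.045, plus 1 to 4 N while lifting the pin (0.005 to 0.028). Past 0.034 the pin drops behind its tooth: let go then, it returns to about 0.030 and is caught; let go earlier it goes back to 0.
- jaw_face (a point): centre of the slide's jaw face towards the channel, at jig x = -36 mm + slide, y 19, z 30; moves with the slide. Jaw 62 mm wide (y -12 to 50), 20 mm thick, top z 43. Gap to the fence: 9 mm closed, 39 mm latched.
- push_tab (a point): upright orange tab on top of the slide's jaw, to push on: 8 mm thick (x), 40 mm wide (y), 36 mm tall (jig z 43 to 79). This point: the middle of its foot (jig x -20 + slide, y 19); axes as the jig's. The face to push is 4 mm from this point on the -x side.
- pin_lift (a joint): the stop pin, m: 0 dropped (also at the start), up to about 0.010 while the slide's tooth passes under it. Sprung down, it drops by itself.
- slide: the whole slide (jaw, tongue and orange tab). Origin at jig y 19, z 15, x 0 + slide travel; axes as the jig's.
- pin: the stop pin with its knob. Origin on its axis at jig x 70, y 19, z 27.5 + lift.
- stop_knob (a point): red ball, 18 mm across, on top of the stop pin; this point: its centre, 79 mm above the table when dropped, at jig x 70, y 19. Not to be touched.
- deckhouse_center (a point): grey model deckhouse with black portholes and a white roof, loose, 30 mm (x) x 50 mm (y) x 34 mm tall, about 50 g; this point is its centre, 17 mm above its underside; axes as the jig's. It starts in the channel beside the rail, its front end short of the jaw; fully in, its centre is at jig y 27.
- spool: wooden winch drum standing on the jig's back corner, 36 mm across, 26 mm tall; origin under its centre. Leave alone.
- paint_jar: small paint jar with a blue cap, 50 mm across, 60 mm tall, beside the jig; origin under its centre. Leave alone.
- glue: yellow glue bottle with an orange cap, 56 mm across, 110 mm tall, to the left of the jig; origin under its centre. Leave alone.
- brush: paint brush lying on the table in front of the jig, 190 mm long; origin under its centre. Leave alone.
- screwdriver: screwdriver lying to the right of the jig, 190 mm long; origin under its centre. Leave alone.
- funnel: grey model ship's funnel standing to the right of the jig, 48 mm across, 64 mm tall; origin under its centre. Leave alone.
- sander: cork sanding block lying to the left of the jig, 100 x 60 x 32 mm; origin under its centre. Leave alone.

How it is judged:
By the outcome, as a careful person would: the job done as asked, in the order asked, and still so for the second after the job is handed in, with the robot touching nothing.
It also fails if it takes over 42 s, if anything falls off the work surface, if the arm or the gripper's body presses on something with over 40 N, if the wrist force passes 120 N, or if a joint passes its speed limit or range.

## Working session

There is one attempt and no reset: what is moved stays moved. The work goes in short steps, Python scripts to look and compute and a tool call to move; the robot and the scene stay as the last step left them, time stands still between calls to the robot, and variables do not carry over. Pictures are saved under pics/ and viewed, at most 10 in all, crops included, and the job is handed in when it is done.

Besides the shell and the picture viewer there is one more tool, called after "Request:" as name([rows], argument=value, ...), one row to a line, values as JSON. servo_tool: Moves the arm, as the interface text tells. Its arguments: {"type":"object","properties":{"deltas":{"type":"array","items":{"type":"object","properties":{"dx":{"type":"number"},"dy":{"type":"number"},"dz":{"type":"number"},"twist":{"type":"number"}}}},"claw":{"type":"number"}},"required":["deltas"]}

```bash
mkdir -p pics; python3 - <<'E'
from workcell import *
import cv2,numpy as np
for n in("scene","top"):
    p,d=grab_frame(n); cv2.imwrite(f"pics/{n}0.png",p[:,:,::-1]); np.savez(f"{n}0.npz",p=p,d=d)
    c=calibration(n);R=cv2.Rodrigues(np.array(c["rvec"],float))[0];print(n,-R.T@np.array(c["tvec"]).ravel(),R[2])
s=get_state();print(s["time"],s["ee_pos"],s["tool_rot"],s["gripper_width"],s["force"])
E
```

```text
scene [1.0036417  0.47987795 0.93383449] [-0.39067783 -0.41608128 -0.82112557]
top [0.42880581 0.04492936 1.13144272] [ 0.1526289   0.00177267 -0.98828198]
0.1 [ 0.20283623 -0.51094822  0.247815  ] [ 9.82208000e-01  1.87795632e-01 -5.91836744e-05 -4.91933576e-04] 0.08567942530756409 [ 0.12912617 -0.04207531  0.78036861]
```

View pics/scene0.png

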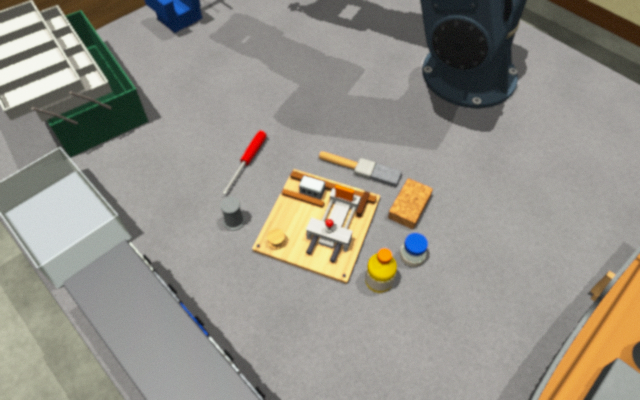

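View pics/top0.png

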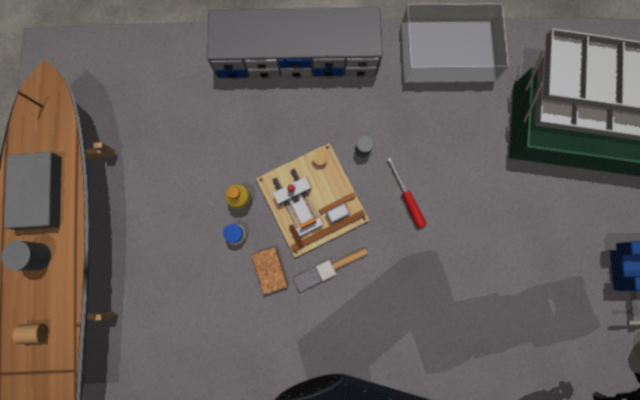

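Both pictures show the jig. In the top view its corners are about (256,181), (329,144), (368,219) and (296,256); the deckhouse is at about (338,213) and the knob at (291,187). I'll enlarge that area.

```bash
cat > h.py <<'E'
import cv2,numpy as np
from workcell import *
def cam(n):
    c=calibration(n);return [np.array(c[k],float) for k in("camera_matrix","dist","rvec","tvec")]
def ray(n,uv,z):
    "world points of pixels at heights z"
    K,D,r,t=cam(n);R=cv2.Rodrigues(r)[0];uv=np.array(uv,float).reshape(-1,1,2)
    q=cv2.undistortPoints(uv,K,D).reshape(-1,2);v=np.c_[q,np.ones(len(q))]@R;o=-R.T@t.ravel()
    return o+v*((np.broadcast_to(z,len(q))-o[2])/v[:,2])[:,None]
def proj(n,P):
    K,D,r,t=cam(n);return cv2.projectPoints(np.array(P,float).reshape(-1,1,3),r,t,K,D)[0].reshape(-1,2)
E
python3 - <<'E'
from h import *
a=np.load("top0.npz")["p"][135:265,245:380,::-1];b=np.load("scene0.npz")["p"][160:290,245:390,::-1]
cv2.imwrite("pics/ta.png",cv2.resize(a,None,fx=4.4,fy=4.4,interpolation=cv2.INTER_CUBIC))
cv2.imwrite("pics/sa.png",cv2.resize(b,None,fx=4.4,fy=4.4,interpolation=cv2.INTER_CUBIC))
print(ray("top",[(256,181),(329,144),(368,219),(296,256)],.015))
E
```

```text
[[ 0.65482057  0.20265042  0.015     ]
 [ 0.74643457  0.01976762  0.015     ]
 [ 0.55554446 -0.07201718  0.015     ]
 [ 0.46837874  0.10485631  0.015     ]]
```

View pics/ta.png

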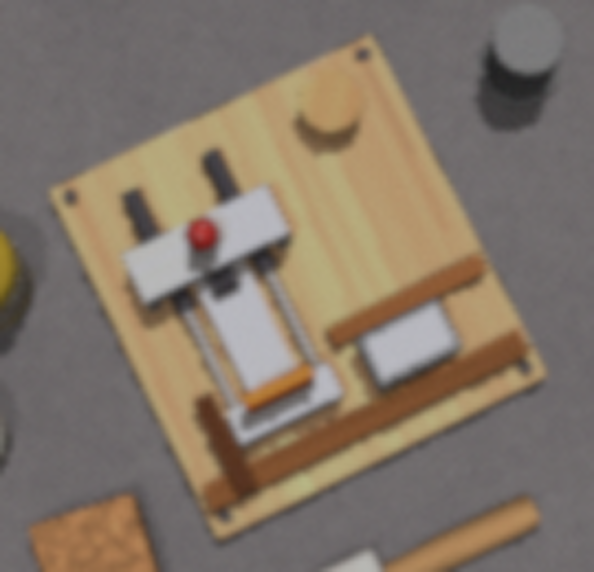

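View pics/sa.png

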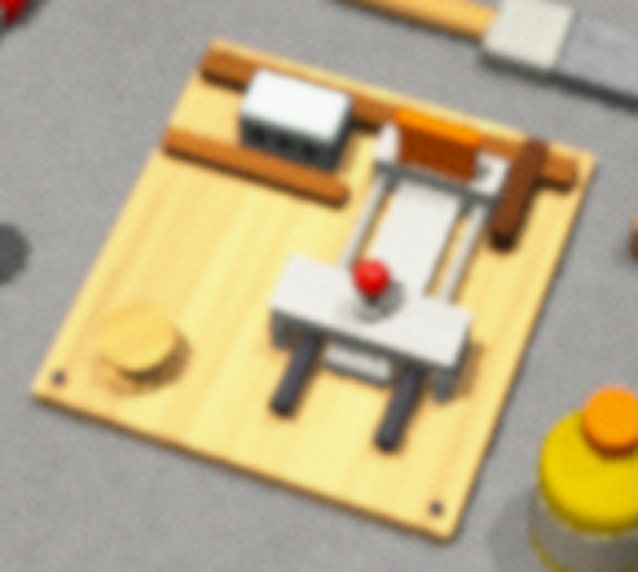

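```bash
cat >> h.py <<'E'
def un(crop,off): return (np.array(crop,float)+.5)/4.4-.5+np.array(off)
T=(245,135);S=(245,160)
E
python3 - <<'E'
from h import *
from scipy.optimize import least_squares
J=np.array([[145,85],[145,-120],[-75,-120],[-75,85]])/1000
tp=un([(50,190),(371,36),(546,380),(222,540)],T);sp=un([(450,540),(35,393),(215,40),(590,155)],S)
def W(p,j,z):
    c,s=np.cos(p[2]),np.sin(p[2]);j=np.atleast_2d(j);return np.c_[j@np.array([[c,s],[-s,c]])+p[:2],np.broadcast_to(z,len(j))]
def f(n,px): return lambda p:(proj(n,W(p,J,.015))-px).ravel()
a=f("top",tp);b=f("scene",sp);x0=[.6,.08,.46]
for g in(a,b,lambda p:np.r_[a(p),b(p)]):
    r=least_squares(g,x0);print(r.x,np.degrees(r.x[2]),np.abs(r.fun).max())
p=r.x
def inv(w): c,s=np.cos(p[2]),np.sin(p[2]);return (w[:,:2]-p[:2])@np.array([[c,-s],[s,c]])*1000
for n,o,roof,knob,tab in(("top",T,(409,340),(203,234),(280,384)),("scene",S,(297,104),(371,278),(440,132))):
    print(n,inv(ray(n,un([roof,knob,tab],o),[.049,.079,.079])).round(1))
print(W(p,[[-.027,.052],[-.02,.019],[-.027,-.08]],0))
E
```

```text
[0.56801488 0.06479682 0.44368243] 25.42113092262771 0.9190950724253071
[0.57062527 0.06468947 0.4523784 ] 25.919373058344434 1.424809468065007
[0.56943888 0.06466265 0.44833965] 25.687969976080975 1.8747525331719999
top [[-26.2 -55.4]
 [ 70.2  19.2]
 [-19.7  18.2]]
scene [[-27.9 -55.9]
 [ 69.4  17.5]
 [-16.4  19.9]]
[[ 0.5225669   0.0998197   0.        ]
 [ 0.54317959  0.07311544  0.        ]
 [ 0.57978493 -0.01913449  0.        ]]
```

Request:
servo_tool([
  {"twist":-4.04},
  {"dx":1.5,"dy":-1.1},
  {"dx":3,"dy":-2.1},
  {"dx":3,"dy":-2.1},
  {"dx":3,"dy":-2.1},
  {"dx":3,"dy":-2.1},
  {"dx":3,"dy":-2.1},
  {"dx":3,"dy":-2.1},
  {"dx":3,"dy":-2.2},
  {"dx":3,"dy":-2.2},
  {"dx":3,"dy":-2.2},
  {"dx":3,"dy":-2.2},
  {"dx":3,"dy":-2.2},
  {"dx":3,"dy":-2.2},
  {"dx":3,"dy":-2.2},
  {"dx":3,"dy":-2.1},
  {"dx":3,"dy":-2.1},
  {"dx":3,"dy":-2.1},
  {"dx":2,"dy":-1.5},
  {"dx":1.5,"dy":-0.9},
], claw=0)

```text
invalid input
```

```bash
cat >> h.py <<'E'
PJ=np.array([.5694,.0647]);A=np.radians(25.69);RJ=np.array([[np.cos(A),-np.sin(A)],[np.sin(A),np.cos(A)]])
def rep():
    s=get_state();e=np.array(s["ee_pos"]);q=s["tool_rot"]
    print("t",s["time"],"tip jig mm",((e[:2]-PJ)@RJ*1000).round(1),"z",round((e[2]-.017)*1000,1),"yaw",np.degrees(2*np.arctan2(q[1],q[0])).round(2),"tilt",np.round(q[2:],4),"F jig",(np.array(s["force"])[:2]@RJ).round(1),s["force"][2],s["gripper_width"])
E
python3 -c "
from h import *
rep()"
```

```text
t 0.1 tip jig mm [-579.9 -359.8] z 230.8 yaw 21.65 tilt [-0.0001 -0.0005] F jig [ 0.1 -0.1] 0.780368612863287 0.08567942530756409
```

Request:
servo_tool([
  {"dx":0,"dy":0,"dz":0,"twist":-4.04},
], claw=0)

```text
time: 0.2
ee_pos: [0.2028, -0.511, 0.2479]
tool_rot: [0.975, 0.222, -0.0, -0.0]
force: [-0.6, 0.2, 0.5]
gripper_width: 0.0736
grasp_force: 0.0
```

Request:
servo_tool([
  {"dx":1.5,"dy":-1.1,"dz":0,"twist":0},
  {"dx":3,"dy":-2.1,"dz":0,"twist":0},
  {"dx":3,"dy":-2.1,"dz":0,"twist":0},
  {"dx":3,"dy":-2.1,"dz":0,"twist":0},
  {"dx":3,"dy":-2.1,"dz":0,"twist":0},
  {"dx":3,"dy":-2.1,"dz":0,"twist":0},
  {"dx":3,"dy":-2.1,"dz":0,"twist":0},
  {"dx":3,"dy":-2.2,"dz":0,"twist":0},
  {"dx":3,"dy":-2.2,"dz":0,"twist":0},
  {"dx":3,"dy":-2.2,"dz":0,"twist":0},
  {"dx":3,"dy":-2.2,"dz":0,"twist":0},
  {"dx":3,"dy":-2.2,"dz":0,"twist":0},
  {"dx":3,"dy":-2.2,"dz":0,"twist":0},
  {"dx":3,"dy":-2.2,"dz":0,"twist":0},
  {"dx":3,"dy":-2.1,"dz":0,"twist":0},
  {"dx":3,"dy":-2.1,"dz":0,"twist":0},
  {"dx":3,"dy":-2.1,"dz":0,"twist":0},
  {"dx":2,"dy":-1.5,"dz":0,"twist":0},
  {"dx":1.5,"dy":-0.9,"dz":0,"twist":0},
  {"dx":0,"dy":0,"dz":0,"twist":0},
], claw=0)

```text
time: 2.2
ee_pos: [0.5172, 0.0603, 0.248]
tool_rot: [0.975, 0.223, -0.0, -0.0]
force: [-0.0, 0.3, 0.2]
gripper_width: 0.0001
grasp_force: 0.0
```

```bash
python3 -c "
from h import *
rep()"
```

```text
t 2.2 tip jig mm [-48.9  18.7] z 231.0 yaw 25.78 tilt [-0.0001 -0.0001] F jig [0.1 0.3] 0.15812518741242912 6.73150324463412e-05
```

Request:
servo_tool([
  {"dx":0,"dy":0,"dz":2,"twist":0},
  {"dx":0,"dy":0,"dz":3,"twist":0},
  {"dx":0,"dy":0,"dz":4,"twist":0},
  {"dx":0,"dy":0,"dz":3.6,"twist":0},
  {"dx":0,"dy":0,"dz":3,"twist":0},
  {"dx":0,"dy":0,"dz":2,"twist":0},
  {"dx":0,"dy":0,"dz":0,"twist":0},
  {"dx":0.6,"dy":0,"dz":0,"twist":0},
  {"dx":0.4,"dy":0,"dz":0,"twist":0},
  {"dx":0.4,"dy":0,"dz":0,"twist":0},
  {"dx":0.4,"dy":0,"dz":0,"twist":0},
  {"dx":0,"dy":0,"dz":0,"twist":0},
], claw=0)

```text
time: 3.4
ee_pos: [0.5332, 0.0671, 0.0727]
tool_rot: [0.975, 0.222, 0.0, 0.0]
force: [-3.0, -2.0, 2.2]
gripper_width: 0.0
grasp_force: 1.7
```

```bash
python3 -c "
from h import *
rep()"
```

```text
t 3.4 tip jig mm [-31.6  17.8] z 55.7 yaw 25.7 tilt [0.0001 0.0001] F jig [-3.6 -0.5] 2.1559525304320304 1.7973424214673076e-05
```

Request:
servo_tool([
  {"dx":0.5,"dy":0,"dz":0,"twist":0},
  {"dx":0.5,"dy":0,"dz":0,"twist":0},
  {"dx":0.5,"dy":0,"dz":0,"twist":0},
  {"dx":0.5,"dy":0,"dz":0,"twist":0},
  {"dx":0.5,"dy":0,"dz":0,"twist":0},
  {"dx":0.4,"dy":0,"dz":0,"twist":0},
  {"dx":0.3,"dy":0,"dz":0,"twist":0},
  {"dx":0.3,"dy":0,"dz":0,"twist":0},
  {"dx":0,"dy":0,"dz":0,"twist":0},
  {"dx":0,"dy":0,"dz":0,"twist":0},
], claw=0)

```text
time: 4.4
ee_pos: [0.5635, 0.0818, 0.0723]
tool_rot: [0.975, 0.222, -0.001, 0.0]
force: [-6.6, -4.4, 4.5]
gripper_width: 0.0002
grasp_force: 3.9
```

```bash
python3 -c "
from h import *
rep()"
```

```text
t 4.4 tip jig mm [ 2.1 18. ] z 55.3 yaw 25.7 tilt [-0.0012  0.    ] F jig [-7.8 -1.1] 4.542151999823376 0.00015453542825650992
```

Request:
servo_tool([
  {"dx":0.3,"dy":0,"dz":0,"twist":0},
  {"dx":0,"dy":0,"dz":0,"twist":0},
  {"dx":-0.3,"dy":0,"dz":0,"twist":0},
  {"dx":-0.5,"dy":0,"dz":0,"twist":0},
  {"dx":-0.5,"dy":0,"dz":0,"twist":0},
  {"dx":-1,"dy":0,"dz":0,"twist":0},
  {"dx":-1,"dy":0,"dz":0,"twist":0},
  {"dx":0,"dy":0,"dz":0,"twist":0},
], claw=0)

```text
time: 5.2
ee_pos: [0.5363, 0.0687, 0.0723]
tool_rot: [0.975, 0.222, -0.0, -0.0]
force: [-0.2, 0.2, 1.2]
gripper_width: 0.0002
grasp_force: 0.0
```

```bash
python3 - <<'E'
from h import *
rep()
p,d=grab_frame("scene");cv2.imwrite("pics/s1.png",cv2.resize(p[130:290,245:390,::-1],None,fx=3.7,fy=3.7,interpolation=cv2.INTER_CUBIC))
E
```

```text
t 5.2 tip jig mm [-28.1  18. ] z 55.3 yaw 25.66 tilt [-0.0004 -0.0001] F jig [-0.1  0.2] 1.151199419652295 0.00021715190968130086
```

View pics/s1.png

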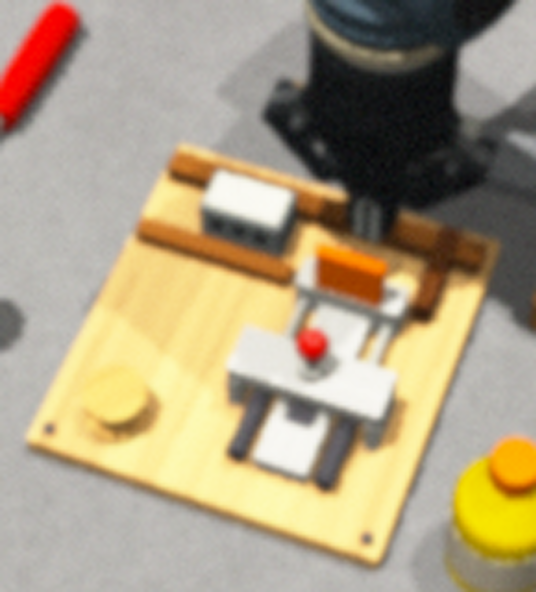

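The slide is latched half open: the tab at (352,275) is clear of the finger at (368,222), and the tool reads no force. Next the deckhouse.

Request:
servo_tool([
  {"dx":0,"dy":0,"dz":-1.5,"twist":0},
  {"dx":0,"dy":0,"dz":-2,"twist":0},
  {"dx":0.1,"dy":1.5,"dz":0,"twist":0},
  {"dx":0,"dy":3,"dz":0,"twist":0},
  {"dx":0,"dy":3.3,"dz":0,"twist":0},
  {"dx":0,"dy":3,"dz":0,"twist":0},
  {"dx":0,"dy":1.5,"dz":0,"twist":0},
  {"dx":0,"dy":0,"dz":1,"twist":0},
  {"dx":0,"dy":0,"dz":1.5,"twist":0},
  {"dx":0,"dy":0,"dz":0.5,"twist":0},
  {"dx":0,"dy":0,"dz":0,"twist":0},
], claw=0)

```text
time: 6.35
ee_pos: [0.5905, -0.0401, 0.0758]
tool_rot: [0.975, 0.223, -0.001, -0.001]
force: [-0.7, 0.1, 0.8]
gripper_width: -0.0
grasp_force: 0.0
```

```bash
python3 - <<'E'
from h import *
rep()
p,d=grab_frame("scene");cv2.imwrite("pics/s2.png",cv2.resize(p[130:290,245:390,::-1],None,fx=3.7,fy=3.7,interpolation=cv2.INTER_CUBIC))
E
```

```text
t 6.35 tip jig mm [ -26.4 -103.7] z 58.8 yaw 25.76 tilt [-0.0013 -0.0005] F jig [-0.6  0.4] 0.7836972857341133 -2.156057371032685e-05
```

View pics/s2.png

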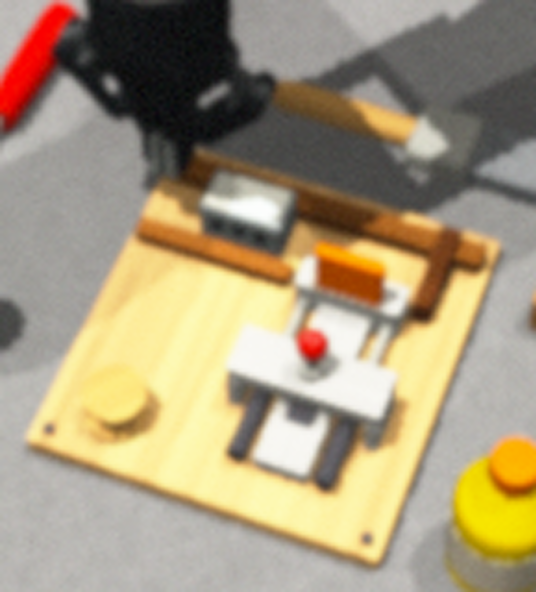

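Request:
servo_tool([
  {"dx":0,"dy":0,"dz":1,"twist":0},
  {"dx":0,"dy":0,"dz":1.4,"twist":0},
  {"dx":0,"dy":0,"dz":1,"twist":0},
  {"dx":0,"dy":0,"dz":0,"twist":0},
  {"dx":0,"dy":-0.5,"dz":0,"twist":0},
  {"dx":0,"dy":-0.5,"dz":0,"twist":0},
  {"dx":0,"dy":-0.5,"dz":0,"twist":0},
  {"dx":0,"dy":-0.5,"dz":0,"twist":0},
  {"dx":0,"dy":-0.5,"dz":0,"twist":0},
  {"dx":0,"dy":-0.5,"dz":0,"twist":0},
  {"dx":0,"dy":0,"dz":0,"twist":0},
], claw=0)

```text
time: 7.5
ee_pos: [0.5783, -0.0136, 0.0433]
tool_rot: [0.975, 0.223, -0.0, -0.0]
force: [0.1, -0.1, -0.3]
gripper_width: 0.0002
grasp_force: 0.0
```

```bash
python3 - <<'E'
from h import *
rep()
p,d=grab_frame("scene");cv2.imwrite("pics/s3.png",cv2.resize(p[130:290,245:390,::-1],None,fx=3.7,fy=3.7,interpolation=cv2.INTER_CUBIC))
E
```

```text
t 7.5 tip jig mm [-25.9 -74.4] z 26.3 yaw 25.72 tilt [-0.0001 -0.0001] F jig [ 0.  -0.1] -0.2925605646313483 0.0001811915476601067
```

View pics/s3.png

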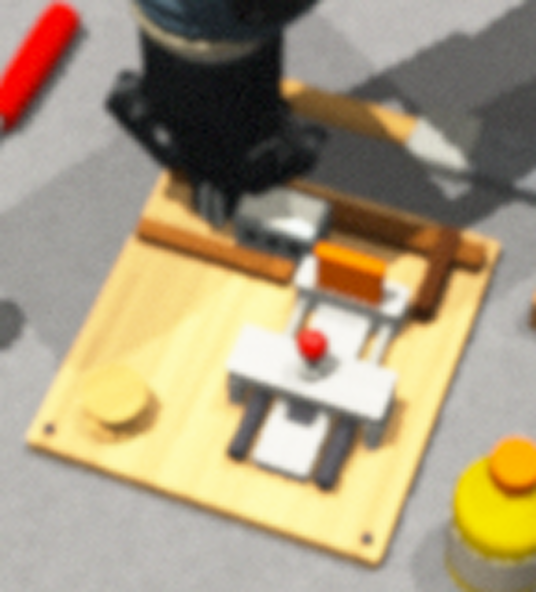

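The finger at (210,205) is pushing the deckhouse, now at (283,215), cleanly towards the jaw, and the slide is still latched.

Request:
servo_tool([
  {"dx":-0.1,"dy":-0.4,"dz":0,"twist":0},
  {"dx":0,"dy":-0.5,"dz":0,"twist":0},
  {"dx":0,"dy":-0.5,"dz":0,"twist":0},
  {"dx":0,"dy":-0.5,"dz":0,"twist":0},
  {"dx":0,"dy":-0.5,"dz":0,"twist":0},
  {"dx":0,"dy":-0.5,"dz":0,"twist":0},
  {"dx":0,"dy":-0.5,"dz":0,"twist":0},
  {"dx":0,"dy":-0.5,"dz":0,"twist":0},
  {"dx":0,"dy":-0.5,"dz":0,"twist":0},
  {"dx":0,"dy":-0.5,"dz":0,"twist":0},
  {"dx":0,"dy":-0.5,"dz":0,"twist":0},
  {"dx":0,"dy":-0.2,"dz":0,"twist":0},
  {"dx":0,"dy":0,"dz":0,"twist":0},
], claw=0)

```text
time: 8.85
ee_pos: [0.5533, 0.0361, 0.0433]
tool_rot: [0.975, 0.222, -0.0, -0.0]
force: [-0.7, -0.7, -0.2]
gripper_width: -0.0001
grasp_force: 0.0
```

```bash
python3 -c "
from h import *
rep()"
```

```text
t 8.85 tip jig mm [-26.9 -18.8] z 26.3 yaw 25.71 tilt [-0.0001 -0.    ] F jig [-0.9 -0.3] -0.18317007973514482 -6.985153363381446e-05
```

Expected contact is near y = -12.5, so I'll go slowly and watch the force.

Request:
servo_tool([
  {"dx":0,"dy":-0.2,"dz":0,"twist":0},
  {"dx":0,"dy":-0.2,"dz":0,"twist":0},
  {"dx":0,"dy":-0.1,"dz":0,"twist":0},
  {"dx":0,"dy":0,"dz":0,"twist":0},
], claw=0)

```text
time: 9.25
ee_pos: [0.5512, 0.0404, 0.0433]
tool_rot: [0.975, 0.222, -0.0, -0.0]
force: [0.3, 0.4, -0.4]
gripper_width: -0.0002
grasp_force: 0.0
```

Request:
servo_tool([
  {"dx":0,"dy":-0.1,"dz":0,"twist":0},
  {"dx":0,"dy":0,"dz":0,"twist":0},
], claw=0)

```text
time: 9.45
ee_pos: [0.5508, 0.0412, 0.0433]
tool_rot: [0.975, 0.222, -0.0, -0.0]
force: [0.8, 0.4, 0.0]
gripper_width: 0.0002
grasp_force: 0.0
```

Request:
servo_tool([
  {"dx":0,"dy":-0.1,"dz":0,"twist":0},
  {"dx":0,"dy":0,"dz":0,"twist":0},
], claw=0)

```text
time: 9.65
ee_pos: [0.5505, 0.0421, 0.0433]
tool_rot: [0.975, 0.222, 0.0, 0.0]
force: [-0.3, -0.6, -0.5]
gripper_width: -0.0
grasp_force: 0.4
```

Request:
servo_tool([
  {"dx":0,"dy":-0.1,"dz":0,"twist":0},
  {"dx":0,"dy":0,"dz":0,"twist":0},
], claw=0)

```text
time: 9.85
ee_pos: [0.5506, 0.0424, 0.0437]
tool_rot: [0.975, 0.222, 0.001, 0.001]
force: [1.4, -7.3, 2.3]
gripper_width: 0.0
grasp_force: 3.3
```

```bash
python3 - <<'E'
from h import *
rep()
p,d=grab_frame("scene");cv2.imwrite("pics/s4.png",cv2.resize(p[150:230,280:390,::-1],None,fx=7,fy=7,interpolation=cv2.INTER_CUBIC))
E
```

```text
t 9.85 tip jig mm [-26.6 -11.9] z 26.7 yaw 25.7 tilt [0.0006 0.0006] F jig [-1.9 -7.1] 2.308259496992878 3.942722920358845e-05
```

View pics/s4.png

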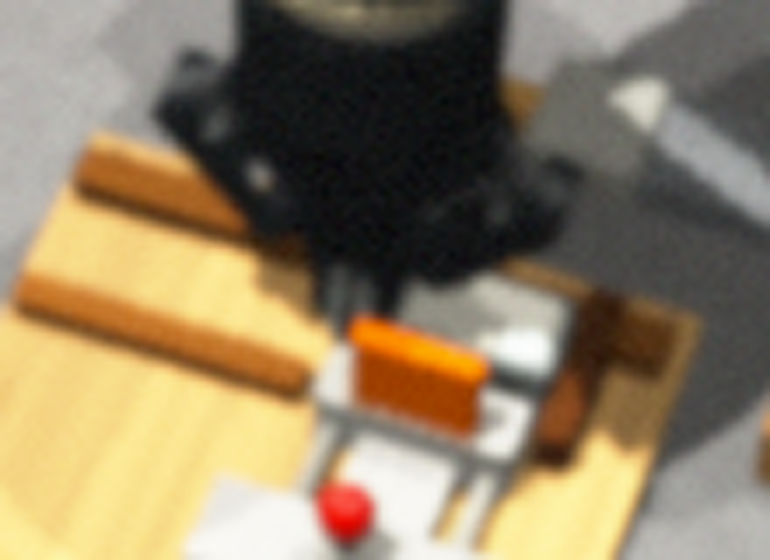

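The deckhouse roof (500,320) is up against the end stop (575,370). The force of 7 N came at y = -11.9, where contact was expected. I'll withdraw.

Request:
servo_tool([
  {"dx":0,"dy":0.3,"dz":0,"twist":0},
  {"dx":0,"dy":0.7,"dz":0,"twist":0},
  {"dx":0,"dy":1,"dz":0,"twist":0},
  {"dx":0,"dy":1,"dz":0,"twist":0},
  {"dx":0,"dy":1,"dz":0,"twist":0},
  {"dx":0,"dy":0,"dz":-1,"twist":0},
  {"dx":0,"dy":0,"dz":-3,"twist":0},
  {"dx":0,"dy":0,"dz":-3,"twist":0},
  {"dx":0,"dy":1,"dz":-3,"twist":0},
  {"dx":0,"dy":3,"dz":-3,"twist":0},
  {"dx":-1,"dy":4,"dz":-1,"twist":0},
  {"dx":-1,"dy":4,"dz":0,"twist":0},
  {"dx":-1,"dy":4,"dz":0,"twist":0},
  {"dx":-1,"dy":3,"dz":0,"twist":0},
  {"dx":0,"dy":1,"dz":0,"twist":0},
  {"dx":0,"dy":0,"dz":0,"twist":0},
], claw=0)

```text
time: 11.5
ee_pos: [0.618, -0.1914, 0.1836]
tool_rot: [0.975, 0.221, 0.0, 0.0]
force: [-0.2, -0.2, -1.1]
gripper_width: 0.0001
grasp_force: 0.0
```

```bash
python3 - <<'E'
from h import *
rep()
p,d=grab_frame("top");cv2.imwrite("pics/t5.png",cv2.resize(p[135:265,245:380,::-1],None,fx=4.4,fy=4.4,interpolation=cv2.INTER_CUBIC))
E
```

```text
t 11.5 tip jig mm [ -67.2 -251.9] z 166.6 yaw 25.59 tilt [0.0001 0.    ] F jig [-0.3 -0.1] -1.0938221979635017 0.0001368183444191142
```

View pics/t5.png

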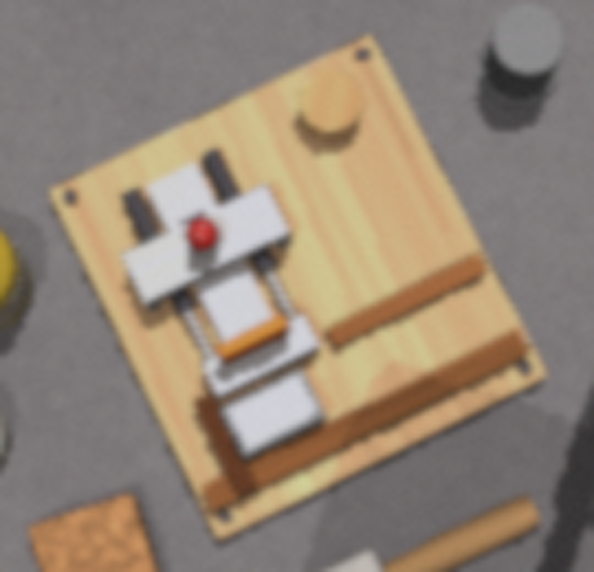

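The slide is latched, with the tab at (254,338). The deckhouse, roof centre about (272,413), sits in the jaw against the end stop. The other things in this view have not moved.

```bash
python3 - <<'E'
from h import *
print("deckhouse y", (ray("top",un([(272,413)],T),.049)[:,:2]-PJ)@RJ*1000)
print(sign_off())
E
```

```text
deckhouse y [[-28.44947069  28.23451731]]
the job is handed in; nothing more can be done
None
```

The job is handed in at about 11.6 s of the 42 s: the slide is latched half open and the deckhouse is in the jaw against the end stop (centre measured at jig y 28, target 27), with the knob and the loose things left alone.

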